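Clamp a collimator tube in its vee cradle

ROBOT

A 7-joint arm with a two-finger parallel gripper is mounted at the origin on the work surface. World frame = base frame: x ahead of the robot, y to its left, z up, the work surface at z = 0. Lengths are in m, angles in rad, forces in N, time in s.
With the tool pointing down it reaches from about 0.35 to 0.775 m from the base axis. Payload 3.1 kg.
Tool frame: the origin (TCP) lies at the centre of the arm's flange, where the gripper is bolted on; the fingertips stand 173 mm ahead of it and the grasp point (between the pads) lies ctrl.grip_point_offset ahead of it (ctrl.grip_point_offset is the distance from the TCP to the grasp point, in m); x points along the fingers, z is the direction in which the jaws open and shut, and the axes are right-handed (so a half turn about x gives the same grasp; the last joint's range is limited). The gripper opens to 85 mm and grips with 20 to 120 N. Pads are 22 mm wide; open, the fingers measure 114 mm over their backs; the gripper's body (76 mm by 85 mm) begins 54 mm behind the grasp point. The pads swing forward as they close: fully open they stand 13 mm farther back than shut.
Start: joints at [1.3, 0.311, 0.014, 1.512, -0.004, 1.319, -0.027], TCP at [0.125, -0.536, 0.405] pointing down, gripper open.
Joint ranges: [-2.7, 2.7], [-0.3, 1.91], [-1.27, 1.3], [0.12, 2.57], [-1.44, 4.58], [0.2, 2.03], [-3.05, 3.05]. Speed limits (rad/s): [2.79, 2.79, 3.14, 3.14, 3.14, 3.14, 3.14].

INTERFACE

Orientations are given as a rotation vector (axis times angle).
In Python, from rig import ctrl, eyes, job gives the robot as it stands. Calls block until the motion is done:
- ctrl.goto(position, orientation): joint-space move of the TCP to a pose.
- ctrl.move_linear(position, rot=None, feed=0.15, max_force=None): straight line of the TCP; rot=None keeps the orientation; feed is the mean speed in m/s. With max_force (N) it stops when the force on the tool has changed by that much, and returns True; else False.
- ctrl.move_j(angles): joint-space move.
- ctrl.grip(opening): finger opening in m; the grip force is fixed at half the most; returns when the fingers have stopped.
- ctrl.pause(seconds).
- ctrl.inverse_kinematics(position, orientation): joint angles nearest the present ones, or None.
- eyes.camera(name): name is "side" or "top"; returns the picture (420x560x3 uint8, red, green, blue); there is no depth.
- eyes.get_calibration(name): a dict with "intrinsics" (3x3 intrinsics, pixels), "rvec" (rotation vector, rad) and "tvec" (3), from world to camera coordinates, as OpenCV has them. Camera axes: x right, y down, z forward; pixel columns grow to the right and rows downward; lengths in m; the calibration is good to about 2 mm. A picture is of the moment at which its call begins. get_calibration takes no time and is no camera call.
A pose or a line that the arm cannot do raises ctrl.PlanningError and nothing moves.
- job.close_job(): hands the job in, once; it reports no verdict.
Readings, each from a call of its own:
- ctrl.read_time(): time.
- ctrl.read_joints(): joint angles.
- ctrl.read_qd(): joint speeds.
- ctrl.read_tau(): joint torques, N m.
- ctrl.read_ee_pos(): TCP position.
- ctrl.read_eef_rot(): TCP orientation.
- ctrl.read_ft_force(): force on the tool from outside, world axes, zero at the start.
- ctrl.read_torque(): the same for the moment, N m.
- ctrl.read_width(): finger opening in m.
Only numpy, scipy, OpenCV 4.12 (cv2) and the standard library are available. Lean on these libraries where they do the work, as an engineer would, in place of code of your own. Each camera call takes 0.05 s, during which the arm holds its last target. There are 200 camera calls.

TASK

Take the long collimator tube off its wooden rest, lay it in the two vees of the metal cradle with its brass lens end towards the stop, and slide it along until it beds lightly on the rubber buffer of the stop screw. Then lock it: push the knob of the over-centre clamp lever across until the lever snaps over and its pad sits on the tube. Be gentle with the buffer and do not force the clamp; the tube must still be touching the buffer when it is locked, and the other loose things on the bench stay where they are.

Things in the scene. Friction and masses are not known exactly. Their poses are not given: they have to be found in the camera images.
- collimator: The long collimator tube, bright metal, loose, 0.3 to 0.5 kg: barrel 30 mm in diameter, 230 mm long; at +x a brass lens cell 25 mm in diameter, 15 mm long; at -x a thin neck and a black slit disc 28 mm in diameter. Origin on the tube's axis (= x axis) at the middle of the barrel; the lens end is at x = +130 mm, the slit end at x = -135 mm. It may be rolled about x.
- lens_end (a point): Centre of the collimator's flat brass lens end, which goes to the stop.
- rest_a: The wooden rest on which the collimator starts: two notched uprights, 104 mm apart between centres, 14 mm thick, 54 mm wide, 46 mm high, on a 10 mm base. Origin on the bench under its middle, x along the tube. The tube's axis lies 50 mm above the bench, its middle within 12 mm of the rest's; between the uprights it is free for fingers.
- cradle: The fixed metal cradle. Origin on the bench under the tube's axis midway between the vees; x along the tube towards the stop, y away from the clamp, z up. Base plate 12 mm thick, x = -112 to 196 mm, y = -101 to 47 mm. Two 90 degree vee blocks, 28 mm long, 62 mm wide, 48 mm high, centred at x = -78 and +78 mm; 128 mm are free for fingers between them.
- vee_axis (a point): Point on the axis that the tube has when it lies in both vees, midway between them: 52 mm above the bench (axes as the cradle's).
- stop_bracket (a point): On the tube's axis in the rear face of the bracket that bears the stop screw, at x = 175 mm of the cradle. The screw comes out of it towards -x with a rubber buffer 19 mm in diameter. How far it is set is not measured: the free buffer's face stands between x = 110 and 146 mm of the cradle.
- stop_buffer (a joint): How far the soft rubber buffer is squeezed (m): 0 free; about 2.5 N per mm. 1 to 2 mm (2.5 to 5 N) is a light bedding, 3 mm is ramming. Let go while it rests in the vees, the tube eases back a little and its friction keeps it touching; let go while held above them it may be pushed off. Sliding the tube in the vees takes 2 to 5 N by itself.
- clamp_lever (a joint): Angle of the clamp's lever (rad): 1.5 open, on its stop, arm up; 0 clamped, arm level with its pad on a tube in the vees. A spring strut drives it away from its centre at 0.75: open, the knob pushes back with 4 to 5 N across the stem (friction can double that), less and less up to the centre, where the stem has passed the upright by 23 degrees; past it the lever snaps down by itself.
- knob (a point): Centre of the black ball knob, 28 mm in diameter, at the end of the lever's 110 mm stem (10 mm thick). Open it stands at y = -95, z = 193 mm of the cradle, with free room at its -y side; it moves on an arc towards +y (highest z = 200 mm; at the centre y = -15, z = 191 mm; clamped y = +42, z = 135 mm). Push it across from its -y side.
- lever_pivot (a point): Point on the lever's axis of turning (along the cradle's x), at x = 78, y = -58, z = 90 mm of the cradle. The clamp's riser fills x = 54 to 102 mm, y = -42 to -104 mm up to z = 64 mm, its cheeks reach z = 101 mm. Open, the hold-down arm stands up beside the tube (to z = 158 mm, no nearer to the tube's axis than 25 mm).
- short_tube: The short tube on the other, like wooden rest: 30 mm in diameter, 130 mm long, with a black eyepiece; not to be moved. Origin on its axis at the middle of the barrel, x along the axis.
- prism: Glass prism, 35 mm high, standing on the bench; not to be moved. Origin at the centre of its underside.
- magnifier_a: Magnifying glass lying beyond the cradle and the rests, about 190 mm long; not to be moved. Origin under the middle of the lens.
- lens_cap: Black lens cap, 36 mm wide and 9 mm high, lying between the cradle and the rests; not to be moved. Origin at the centre of its underside.
- magnifier_b: Smaller magnifying glass, about 180 mm long, lying between the robot and the cradle; not to be moved. Origin under the middle of the lens.
- eyepiece: Black eyepiece, 38 mm wide and 44 mm high, standing beyond the rests; not to be moved. Origin at the centre of its underside.
- spirit_level: Metal spirit level, 120 x 20 x 24 mm, lying to the left of the cradle; not to be moved. Origin at the centre of its underside.
- screwdriver: Small screwdriver, 160 mm long, lying left of the cradle, nearer to the robot; not to be moved. Origin on the bench under its middle.

How it is judged:
By the outcome, as a careful person would: the job done as asked, in the order asked, and still so for the second after the job is handed in, with the robot touching nothing.
It also fails if it takes over 72 s, if anything falls off the work surface, if the arm or the gripper's body presses on something with over 40 N, if the wrist force passes 120 N, or if a joint passes its speed limit or range.

## Working session

There is one attempt and no reset: what is moved stays moved. The work goes in short steps, each a Python script; the robot and the scene stay as the last script left them, time stands still between calls to the robot, and variables do not carry over. Pictures are saved under pics/ and viewed, about 8 in all and at most 12, crops included, and the job is handed in when it is done.

```bash
ls; mkdir -p pics; python3 - <<'E'
from rig import ctrl,eyes,job
import cv2,numpy as np
for n in("top","side"):
    im=eyes.camera(n); cv2.imwrite(f"pics/{n}0.png",cv2.cvtColor(im,cv2.COLOR_RGB2BGR))
    c=eyes.get_calibration(n); R=cv2.Rodrigues(np.array(c["rvec"]))[0]
    print(n,c["intrinsics"],-R.T@np.array(c["tvec"]).ravel(),R)
print(ctrl.grip_point_offset,ctrl.read_eef_rot(),ctrl.read_time())
E
```

```text
pics
top [[442.31165683   0.         276.76772219]
 [  0.         442.31165683 210.68519629]
 [  0.           0.           1.        ]] [0.45538869 0.04712371 1.35106127] [[ 0.01055778 -0.99990411 -0.0089613 ]
 [-0.99674879 -0.00980774 -0.07997285]
 [ 0.07987729  0.0097765  -0.99675676]]
side [[494.5780552    0.         279.26272838]
 [  0.         494.5780552  210.08428635]
 [  0.           0.           1.        ]] [0.19993881 0.76303325 0.87016842] [[-0.88064801 -0.47343168  0.01793121]
 [-0.34352432  0.61202286 -0.71233353]
 [ 0.32626695 -0.63347492 -0.70161201]]
0.1547 [ 1.04028516  1.31057706 -1.03821405] 0.1
```

View pics/top0.png

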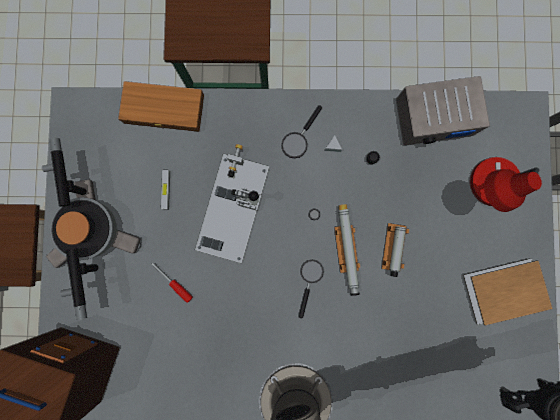

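View pics/side0.png

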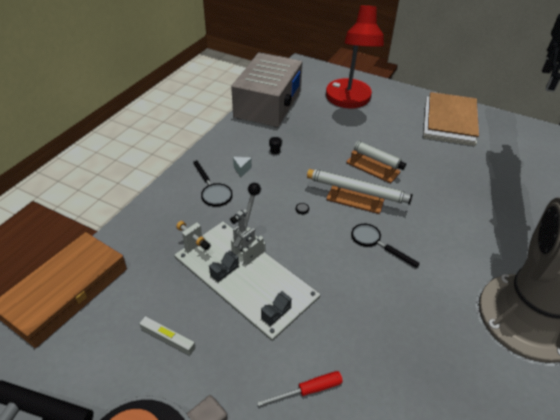

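The top view shows the cradle plate with corners near (226,154), (268,167), (237,262) and (197,248). The stop is at the far end (237,150) and the knob is near (253,196). The long tube runs from brass (343,207) to slit (354,292). Next I measure these with masks.

```bash
cat > h.py <<'E'
import cv2,numpy as np
from rig import ctrl,eyes,job
def cal(n):
    c=eyes.get_calibration(n); R=cv2.Rodrigues(np.array(c["rvec"]))[0]; return np.array(c["intrinsics"]),R,np.array(c["tvec"]).ravel()
def ray(n,p):
    K,R,t=cal(n); d=R.T@np.linalg.inv(K)@np.array([p[0],p[1],1.]); return -R.T@t,d/np.linalg.norm(d)
def plane(n,p,z):
    o,d=ray(n,p); return o+d*(z-o[2])/d[2]
def tri(p1,p2):
    (o1,d1),(o2,d2)=ray("top",p1),ray("side",p2)
    s=np.linalg.lstsq(np.c_[d1,-d2],o2-o1,rcond=None)[0]; a,b=o1+s[0]*d1,o2+s[1]*d2
    return (a+b)/2,np.linalg.norm(a-b)
def proj(n,X):
    K,R,t=cal(n); q=K@(R@np.array(X)+t); return q[:2]/q[2]
def snap(n,f=None):
    im=cv2.cvtColor(eyes.camera(n),cv2.COLOR_RGB2BGR)
    if f: cv2.imwrite("pics/"+f,im)
    return im
E
python3 - <<'E'
from h import *
t=cv2.imread("pics/top0.png"); s=cv2.imread("pics/side0.png")
def crop(im,x,y,w,h,k): return cv2.resize(im[y:y+h,x:x+w],None,fx=k,fy=k,interpolation=cv2.INTER_CUBIC)
a=crop(t,185,140,100,130,4); b=crop(t,320,195,50,110,4); c=crop(s,165,170,160,75,4); 
d=crop(s,295,160,125,60,3)
out=np.zeros((600,800,3),np.uint8)
# left: top cradle (260px tall->x?) arrange
a=crop(t,190,142,85,125,4.0);out[:500,:340]=a
b=crop(t,330,198,35,102,4);out[:408,345:485]=b
c=crop(s,170,175,100,110,3);out[:330,490:790]=c
d=crop(s,300,160,120,56,2.5);out[340:480,490:790]=d
cv2.imwrite("pics/crop0.png",out)
hsv=cv2.cvtColor(t,cv2.COLOR_BGR2HSV)
m=((hsv[...,2]>185)&(hsv[...,1]<40)).astype(np.uint8)
n,l,st,ce=cv2.connectedComponentsWithStats(m)
for i in range(1,n):
    if st[i,4]>60: print(st[i],ce[i])
roi=np.zeros_like(m);roi[145:270,185:280]=m[145:270,185:280]
cs=cv2.findContours(roi,cv2.RETR_EXTERNAL,cv2.CHAIN_APPROX_NONE)[0];c=max(cs,key=cv2.contourArea)
r=cv2.minAreaRect(c);bx=cv2.boxPoints(r);P=np.array([plane("top",p,.012) for p in bx])
print(bx,P,np.linalg.norm(np.diff(P[:,:2],axis=0),axis=1))
for n_,im in(("top",t),("side",s)):
    hsv=cv2.cvtColor(im,cv2.COLOR_BGR2HSV)
    br=((hsv[...,0]>12)&(hsv[...,0]<32)&(hsv[...,1]>120)&(hsv[...,2]>110)).astype(np.uint8)
    n,l,st,ce=cv2.connectedComponentsWithStats(br)
    for i in range(1,n):
        if st[i,4]>15: print(n_,st[i],ce[i])
E
```

```text
Traceback (most recent call last):
ValueError: max() iterable argument is empty
```

View pics/crop0.png

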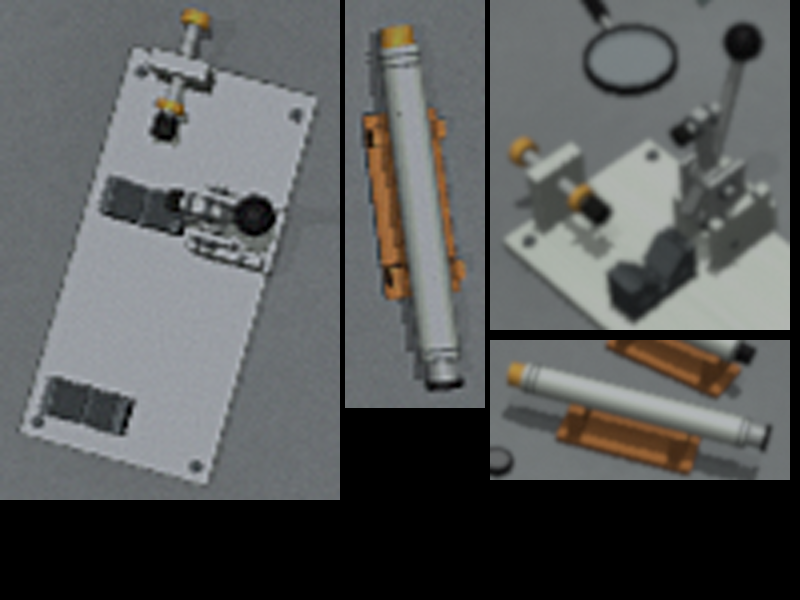

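The crop shows these cradle points: plate corners at crop (133,47), (317,97), (210,484), (22,432), the black buffer tip near (163,137), and the knob at (255,214). In the tube crop, the brass end is at (397,28) and the slit end at (445,387). The lens end already points to +x.

```bash
python3 - <<'E'
from h import *
np.set_printoptions(precision=4,suppress=True)
t=cv2.imread("pics/top0.png"); s=cv2.imread("pics/side0.png")
hsv=cv2.cvtColor(t,cv2.COLOR_BGR2HSV)
print("plate px",hsv[240,215],"bench",hsv[240,280],"tube",hsv[250,347])
m=((hsv[...,2]>138)&(hsv[...,1]<60)).astype(np.uint8)
roi=np.zeros_like(m);roi[145:270,185:280]=m[145:270,185:280]
c=np.vstack([c for c in cv2.findContours(roi,cv2.RETR_EXTERNAL,cv2.CHAIN_APPROX_NONE)[0] if cv2.contourArea(c)>500])
man=np.array([[133,47],[317,97],[210,484],[22,432]])/4+[190,142]-.375
P=np.array([plane("top",p,.012) for p in man]);print("manual",P)
pts=np.array([plane("top",p,.012) for p in c[:,0]])[:,:2]
r=cv2.minAreaRect(pts.astype(np.float32));print("rect",r)
# fit lines on 4 edges, known model coordinates
for name,M in(("man",P[:,:2]),):
    mod=np.array([[.196,.047],[.196,-.101],[-.112,-.101],[-.112,.047]])
    a,b=M.mean(0),mod.mean(0); H=(mod-b).T@(M-a);U,S,V=np.linalg.svd(H);R=(U@V).T
    o=a-R@b; yaw=np.arctan2(R[1,0],R[0,0]);print("cradle o,yaw",o,np.degrees(yaw),np.linalg.norm(mod@R.T+o-M,axis=1))
C=lambda x,y,z:np.r_[o+R@[x,y],z]
print("knob top-z.193",plane("top",np.array([255,214])/4+[190,142]-.375,.193),"pred",C(.078,-.095,.193))
for nm in("top","side"): print(nm,"knob",proj(nm,C(.078,-.095,.193)),"buf110",proj(nm,C(.110,0,.052)),"buf146",proj(nm,C(.146,0,.052)),"brk",proj(nm,C(.175,0,.052)),"vees",proj(nm,C(-.078,0,.03)),proj(nm,C(.078,0,.03)))
bt=np.array([163,137])/4+[190,142]-.375
q=plane("top",bt,.052);print("buffer tip in cradle",R.T@(q[:2]-o))
for nm,im in(("top",t),("side",s)):
    h=cv2.cvtColor(im,cv2.COLOR_BGR2HSV)
    br=((h[...,0]>10)&(h[...,0]<32)&(h[...,1]>100)&(h[...,2]>90)).astype(np.uint8)
    n,l,st,ce=cv2.connectedComponentsWithStats(br)
    for i in range(1,n):
        if 12<st[i,4]<900: print(nm,st[i],ce[i])
# tube: bright low-sat blob
m2=((hsv[...,2]>130)&(hsv[...,1]<60)).astype(np.uint8)[200:300,325:370]
n,l,st,ce=cv2.connectedComponentsWithStats(m2);i=1+st[1:,4].argmax();ys,xs=np.where(l==i)
p=np.array([plane("top",(x+325,y+200),.05) for x,y in zip(xs,ys)])[:,:2]
r=cv2.minAreaRect(p.astype(np.float32));print("tube rect",r);
d=np.linalg.svd(p-p.mean(0))[2][0];print("tube dir",np.degrees(np.arctan2(*d[::-1])),p.mean(0))
tm=lambda x,y:plane("top",np.array([(x-345)/4+330,y/4+198])-.375,.05)[:2]
L,S=tm(397,26),tm(445,388);print("ends",L,S,np.linalg.norm(L-S),np.degrees(np.arctan2(*(L-S)[::-1])), "origin",L+(S-L)*130/265)
E
```

```text
plate px [100  11  71] bench [100  14 111] tube [102   8 156]
manual [[0.7377 0.2277 0.012 ]
 [0.7001 0.0859 0.012 ]
 [0.4048 0.1629 0.012 ]
 [0.4423 0.3056 0.012 ]]
rect ((0.5836505889892578, 0.19357439875602722), (0.14567288756370544, 0.33090969920158386), 74.89913940429688)
cradle o,yaw [0.5375 0.2323] -14.712285986909821 [0.0013 0.0016 0.0013 0.0013]
knob top-z.193 [0.5887 0.1206 0.193 ] pred [0.5888 0.1206 0.193 ]
top knob [253.3529 195.1057] buf110 [228.331  181.8476] buf146 [231.6309 170.2553] brk [234.2794 160.9516] vees [212.0368 243.2167] [226.2984 193.0813]
side knob [254.5405 188.3324] buf110 [214.2024 250.843 ] buf146 [203.2759 242.2346] brk [194.7209 235.4947] vees [277.2898 307.0389] [224.8226 265.2533]
buffer tip in cradle [ 0.1288 -0.001 ]
top [235 144   7   5  24] [238.3333 145.9167]
top [229 167   7   3  15] [232.0667 167.8667]
top [163 184   4  11  35] [164.3714 188.8   ]
top [339 204   8   6  36] [342.3611 206.6389]
top [ 56 212  33  32 860] [ 72.0442 227.5151]
top [388 223  18   8  53] [394.283  225.8491]
top [351 225   7  37  74] [353.7838 242.0946]
top [335 22
[... 581 characters left out ...]
.8696]
side [331 186   7   4  22] [334.4091 187.4545]
side [340 188  44  14 153] [361.451  194.3922]
side [327 194   4   5  19] [328.5789 196.1053]
side [335 195  36  15 243] [353.1481 202.0905]
side [375 207   6   6  29] [377.7931 209.3793]
side [177 221   8   8  35] [179.6286 223.8857]
side [196 237   7   7  29] [198.8621 239.7931]
side [159 327  15  11  80] [166.1125 332.0375]
side [111 409  46  11 316] [134.0665 415.1804]
tube rect ((0.44856739044189453, -0.15226222574710846), (0.20457468926906586, 0.022210974246263504), 7.279343128204346)
tube dir -172.73263810802032 [ 0.447  -0.1525]
ends [ 0.581  -0.1342] [ 0.3175 -0.1687] 0.26573321551746454 7.444254641767577 origin [ 0.4517 -0.1511]
```

```bash
cat >> h.py <<'E'
from scipy.spatial.transform import Rotation as Rn
O=np.array([.5375,.2323]); YC=np.radians(-14.71); G=ctrl.grip_point_offset
RC=np.array([[np.cos(YC),-np.sin(YC)],[np.sin(YC),np.cos(YC)]])
def C(x,y,z): return np.r_[O+RC@[x,y],z]          # cradle -> world
def inC(p): return np.r_[RC.T@(np.array(p)[:2]-O),p[2]]
def rot(yaw):   # tool down, jaws across direction yaw; half turn nearest to the present
    best=None; cur=Rn.from_rotvec(ctrl.read_eef_rot())
    for k in(1,-1):
        Z=k*np.array([-np.sin(yaw),np.cos(yaw),0]);X=np.array([0,0,-1.])
        r=Rn.from_matrix(np.c_[X,np.cross(Z,X),Z]); a=(cur.inv()*r).magnitude()
        if best is None or a<best[0]: best=(a,r.as_rotvec())
    return best[1]
def tcp(p): return np.array(p)+[0,0,G]
def stat(*a): print(*a,"t",round(ctrl.read_time(),2),"ee",np.round(ctrl.read_ee_pos(),4),"F",np.round(ctrl.read_ft_force(),2),"w",round(ctrl.read_width(),4))
E
python3 - <<'E'
from h import *
print(tri((342.36,206.64),(309.6,172.9)), "expect ~",np.array([.452,-.151])+.122*np.array([np.cos(.1283),np.sin(.1283)]))
y=np.radians(7.35); d=np.array([np.cos(y),np.sin(y)])
g=np.r_[np.array([.4518,-.1512])-.012*d,.050]; r=rot(y)
ctrl.goto(tcp(g)+[0,0,.12],r); stat("above",np.round(ctrl.read_joints(),2))
ctrl.move_linear(tcp(g),feed=.12,max_force=8) and print("HIT"); stat("down")
ctrl.grip(.02); stat("grip")
ctrl.move_linear(tcp(g)+[0,0,.20],feed=.15); stat("lift")
for n in("top","side"): snap(n,n+"1.png")
a=cv2.imread("pics/top1.png")[150:350,220:420];b=cv2.imread("pics/side1.png")[80:280,250:450]
cv2.imwrite("pics/c1.png",cv2.resize(np.hstack([a,b]),None,fx=2,fy=2,interpolation=cv2.INTER_CUBIC))
E
```

```text
(array([ 0.57482522, -0.13241862,  0.05303047]), np.float64(0.0033715257219091295)) expect ~ [ 0.57299726 -0.13539031]
above [ 0.67  0.23 -0.44  1.84  0.11  1.09 -1.25] t 1.93 ee [ 0.4397 -0.154   0.3248] F [ 0.35 -0.54 -1.01] w 0.0857
down t 3.08 ee [ 0.4404 -0.1529  0.2053] F [ 0.65  0.84 -0.71] w 0.0855
grip t 3.63 ee [ 0.44   -0.1509  0.2053] F [-2.56  3.08  6.04] w 0.0284
lift t 5.12 ee [ 0.4395 -0.1528  0.4037] F [-0.05 -0.53 -3.05] w 0.0283
```

View pics/c1.png

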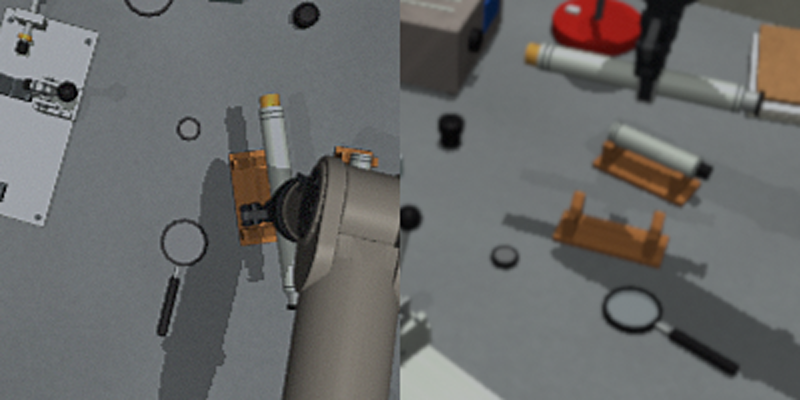

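The tube is held level and the rest is empty. The brass end is at top px (355,200) and side px (517,107). I check where the tube sits in the grip, then carry it high over the lever.

```bash
cat >> h.py <<'E'
def brass(n,im,near):
    h=cv2.cvtColor(im,cv2.COLOR_BGR2HSV)
    br=((h[...,0]>10)&(h[...,0]<32)&(h[...,1]>100)&(h[...,2]>90)).astype(np.uint8)
    k,l,st,ce=cv2.connectedComponentsWithStats(br)
    c=[(np.hypot(*(ce[i]-near)),tuple(ce[i]),st[i,4]) for i in range(1,k) if st[i,4]>8]
    return min(c)
E
python3 - <<'E'
from h import *
t,s=cv2.imread("pics/top1.png"),cv2.imread("pics/side1.png")
e=np.array(ctrl.read_ee_pos())-[0,0,G]; y=np.radians(7.35); L=e+.134*np.array([np.cos(y),np.sin(y),0])
a=brass("top",t,proj("top",L));b=brass("side",s,proj("side",L)); print(a,b,"pred",L,tri(a[1],b[1]))
gx=-.016-.012
r=rot(YC)
ctrl.goto(tcp(C(gx-.01,0,.26)),r); stat("above cradle",np.round(ctrl.read_joints(),2))
ctrl.move_linear(tcp(C(gx,0,.13)),feed=.12); stat("mid")
for n in("top","side"): snap(n,n+"2.png")
t,s=cv2.imread("pics/top2.png"),cv2.imread("pics/side2.png")
L=C(gx+.134,0,.13);a=brass("top",t,proj("top",L));b=brass("side",s,proj("side",L))
print(a,b,proj("top",L),proj("side",L)); q=tri(a[1],b[1]);print("brass in cradle",inC(q[0]),q[1])
cv2.imwrite("pics/c2.png",cv2.resize(np.hstack([t[120:320,150:350],s[130:330,140:340]]),None,fx=2,fy=2,interpolation=cv2.INTER_CUBIC))
E
```

```text
(np.float64(0.44178851672839503), (np.float64(354.6909090909091), np.float64(199.83636363636364)), np.int32(55)) (np.float64(1.7832300902971936), (np.float64(315.6041666666667), np.float64(105.72916666666667)), np.int32(48)) pred [ 0.57250919 -0.13557377  0.24902938] (array([ 0.57440341, -0.13569058,  0.25068317]), np.float64(0.0037342428774737708))
above cradle [ 0.06  0.41 -0.76  1.45  0.29  1.39 -2.54] t 6.7 ee [0.5016 0.2403 0.4143] F [-1.08 -0.17 -3.84] w 0.0285
mid t 7.93 ee [0.5107 0.2398 0.2857] F [-0.67 -0.25 -3.  ] w 0.0283
(np.float64(1.0304584151250211), (np.float64(225.225), np.float64(178.3)), np.int32(40)) (np.float64(4.449449735826616), (np.float64(208.79591836734693), np.float64(224.81632653061226)), np.int32(49)) [224.64221545 179.14982746] [212.66793955 227.00837007]
brass in cradle [0.11107513 0.00106868 0.1328282 ] 0.007113851370364995
```

View pics/c2.png

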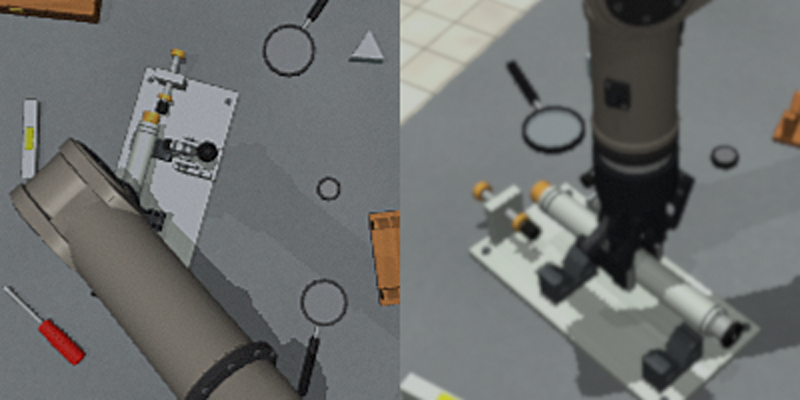

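The tube is over the vees at about 130 mm, clear of the buffer and lever. The brass cell is about 5 mm further along than planned, so I back off a little while lowering.

```bash
python3 - <<'E'
from h import *
gx=-.016-.012-.008
ctrl.move_linear(tcp(C(gx,0,.13)),feed=.1)
hit=ctrl.move_linear(tcp(C(gx,0,.058)),feed=.1,max_force=8); stat("low",hit)
if not hit:
    hit=ctrl.move_linear(tcp(C(gx,0,.049)),feed=.015,max_force=5); stat("touch",hit)
    print("axis z",ctrl.read_ee_pos()[2]-G)
E
```

```text
low False t 9.15 ee [0.5029 0.2415 0.213 ] F [ 0.05  0.62 -3.01] w 0.0285
touch True t 9.54 ee [0.5032 0.2425 0.2091] F [1.01 2.29 2.52] w 0.0285
axis z 0.054432965723192145
```

```bash
python3 - <<'E'
from h import *
gx=-.036
ctrl.move_linear(tcp(C(gx,0,.056)),feed=.05)
ctrl.move_linear(tcp(C(gx,.002,.056)),feed=.05); stat("shifted")
hit=ctrl.move_linear(tcp(C(gx,.002,.050)),feed=.015,max_force=5); stat("touch",hit)
print("grip in cradle",inC(ctrl.read_ee_pos())-[0,0,G], "F cradle",RC.T@np.array(ctrl.read_ft_force())[:2])
ctrl.grip(.06); stat("open")
ctrl.move_linear(tcp(C(gx,.002,.25)),feed=.2); stat("up")
x=C(-.22,0,.25); ctrl.goto(tcp(x),rot(YC)); ctrl.grip(0); stat("back")
for n in("top","side"): snap(n,n+"3.png")
t,s=cv2.imread("pics/top3.png"),cv2.imread("pics/side3.png")
L=C(.100,0,.06);a=brass("top",t,proj("top",L));b=brass("side",s,proj("side",L))
q=tri(a[1],b[1]);print(a,b,"brass in cradle",inC(q[0]),q[1])
cv2.imwrite("pics/c3.png",np.hstack([cv2.resize(t[140:280,170:310],(400,400),interpolation=2),cv2.resize(s[180:340,165:325],(400,400),interpolation=2)]))
E
```

```text
shifted t 10.04 ee [0.5027 0.243  0.2099] F [-0.64  0.21 -4.16] w 0.028
touch True t 10.32 ee [0.5033 0.2438 0.2082] F [0.93 0.54 2.89] w 0.0287
grip in cradle [-0.03604031  0.0024219   0.05353854] F cradle [0.76660947 0.75698884]
open t 10.73 ee [0.5023 0.243  0.2068] F [-0.79 -0.44 -1.07] w 0.0599
up t 11.88 ee [0.5029 0.243  0.4034] F [-0.43 -0.66 -0.64] w 0.06
back t 13.23 ee [0.3248 0.2882 0.4047] F [ 0.05 -0.59  0.55] w -0.0003
(np.float64(0.3742031515521962), (np.float64(227.12121212121212), np.float64(185.06060606060606)), np.int32(33)) (np.float64(3.0866556296198233), (np.float64(214.21428571428572), np.float64(252.11904761904762)), np.int32(42)) brass in cradle [0.10186615 0.00248948 0.05566113] 0.00651602168064411
```

View pics/c3.png

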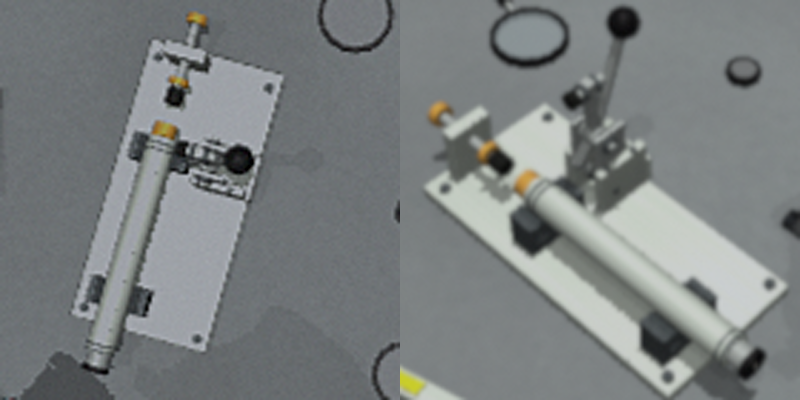

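The tube lies in both vees with the lens end towards the stop. In the crop the brass tip is at (165,122) and the buffer tip at (173,105), a gap of about 18 mm. I now push the slit end with shut fingers in small steps, watching the force.

```bash
cat >> h.py <<'E'
def fc(n=6):
    v=[]
    for _ in range(n): ctrl.pause(.02); v.append(ctrl.read_ft_force())
    v=np.mean(v,0); return np.r_[RC.T@v[:2],v[2]]
E
python3 - <<'E'
from h import *
x=-.197;y=.001
ctrl.goto(tcp(C(x,y,.15)),rot(YC)); ctrl.move_linear(tcp(C(x,y,.052)),feed=.12); 
hit=ctrl.move_linear(tcp(C(-.155,y,.052)),feed=.03,max_force=2.5)
e=inC(ctrl.read_ee_pos()); stat("contact",hit); print("finger x",e[0],fc())
# back a bit for a free-air bias, then step
ctrl.move_linear(tcp(C(e[0]-.004,y,.052)),feed=.03); ctrl.pause(.2); b=fc(10); print("bias",b)
x=e[0]-.001
for i in range(9):
    x+=.0015; ctrl.move_linear(tcp(C(x,y,.052)),feed=.015); f=fc()-b
    print(round(x,4),np.round(inC(ctrl.read_ee_pos())[0],4),np.round(f,2))
    if f[0]<-7: break
stat("end")
E
```

```text
contact True t 15.74 ee [0.3757 0.2754 0.2062] F [-0.22  0.4  -0.22] w 0.0002
finger x -0.1674347907305232 [-0.22057507  0.21914608  0.09153203]
bias [-0.0567975   0.03502582 -0.19021602]
-0.1669 -0.1668 [ 0.63 -0.14  0.17]
-0.1654 -0.166 [-2.3  -0.43  1.81]
-0.1639 -0.1641 [-3.03 -0.33  1.78]
-0.1624 -0.1621 [-1.98 -0.12  0.66]
-0.1609 -0.1607 [-1.66 -0.07  0.05]
-0.1594 -0.1593 [-1.94 -0.32 -0.03]
-0.1579 -0.1579 [-2.07 -0.36  0.53]
-0.1564 -0.1563 [-1.7  -0.57  0.49]
-0.1549 -0.1548 [-2.26 -0.62  0.62]
end t 19.82 ee [0.388  0.2725 0.2067] F [-1.72  0.82  0.71] w 0.0004
```

```bash
python3 - <<'E'
from h import *
y=.001; x=-.1549; b=np.array([-.057,.035,-.19]); prev=[]
for i in range(22):
    x+=.0007; ctrl.move_linear(tcp(C(x,y,.052)),feed=.014); f=fc(5)-b; prev.append(f[0])
    print(round(x,4),np.round(inC(ctrl.read_ee_pos())[0],4),np.round(f,2))
    if f[0]<-5.3: break
stat("end")
E
```

```text
-0.1542 -0.1542 [-2.31 -0.78  0.29]
-0.1535 -0.1535 [-2.98 -1.    0.32]
-0.1528 -0.1527 [-2.77 -0.92  0.66]
-0.1521 -0.152 [-2.84 -0.94  1.27]
-0.1514 -0.1513 [-2.4  -1.2   0.38]
-0.1507 -0.1506 [-2.75 -1.37  0.65]
-0.15 -0.1499 [-2.43 -1.74  0.86]
-0.1493 -0.1492 [-2.61 -1.57  1.03]
-0.1486 -0.1485 [-2.25 -1.81  0.89]
-0.1479 -0.1481 [-3.84 -1.83  1.71]
-0.1472 -0.1477 [-4.31 -1.86  2.52]
-0.1465 -0.1474 [-5.57 -2.38  2.97]
end t 23.82 ee [0.3952 0.2707 0.2067] F [-5.55 -0.2   2.76] w 0.0003
```

The friction plateau was about 2.6 N and rose to 5.6 N. That is about 1.2 mm of squeeze, with the lens end at about 128.6 mm, which matches the buffer seen at 128.8 mm. I back off, check, and go to the knob.

```bash
python3 - <<'E'
from h import *
ctrl.move_linear(tcp(C(-.175,.001,.052)),feed=.06); ctrl.move_linear(tcp(C(-.175,.001,.30)),feed=.25)
p=tcp(C(.078,-.150,.30)); best=None
for k in(1,-1):
    Z=k*np.r_[RC@[1,0],0];X=np.array([0,0,-1.]);r=Rn.from_matrix(np.c_[X,np.cross(Z,X),Z]).as_rotvec()
    j=ctrl.inverse_kinematics(p,r); j2=ctrl.inverse_kinematics(tcp(C(.078,-.01,.2)),r); print(k,np.round(j,2) if j is not None else j,np.round(j2,2) if j2 is not None else j2)
    if j is not None and j2 is not None and (best is None or abs(j[6])<best[0]): best=(abs(j[6]),r)
ctrl.goto(p,best[1]); stat("at knob")
ctrl.move_linear(tcp(C(.078,-.150,.202)),feed=.15); stat("down")
for n in("top","side"): snap(n,n+"4.png")
t,s=cv2.imread("pics/top4.png"),cv2.imread("pics/side4.png")
cv2.imwrite("pics/c4.png",np.hstack([cv2.resize(t[140:280,170:310],(400,400),interpolation=2),cv2.resize(s[130:290,165:325],(400,400),interpolation=2)]))
E
```

```text
1 [ 0.46  0.51 -0.96  1.31  0.41  1.53 -0.71] [ 0.2   0.72 -0.99  1.28  0.59  1.43 -1.  ]
-1 [ 0.51  0.55 -1.08  1.31  0.48  1.56  2.38] [ 0.23  0.76 -1.08  1.28  0.66  1.46  2.1 ]
at knob t 27.27 ee [0.5745 0.0683 0.4545] F [0.61 0.18 0.25] w -0.0002
down t 28.07 ee [0.5751 0.0679 0.3577] F [ 0.31  0.41 -1.02] w 0.0004
```

View pics/c4.png

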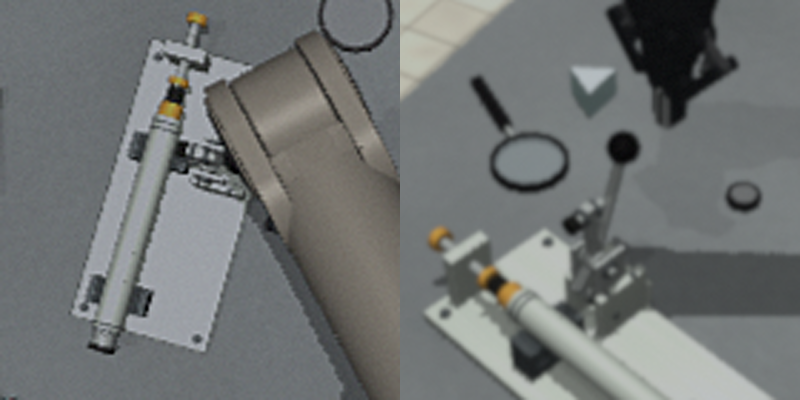

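The brass end touches the black buffer at top crop (174,100). The fingers stand on the -y side of the knob, so now I push along its arc.

```bash
python3 - <<'E'
from h import *
b=fc(8); hit=ctrl.move_linear(tcp(C(.078,-.108,.201)),feed=.04,max_force=3); e=inC(ctrl.read_ee_pos()); stat("contact",hit); print(e)
if hit:
    off=-.095-e[1]; print("offset",off)
    for yk in np.arange(-.090,.0061,.008):
        z=.090+np.sqrt(.11**2-(yk+.058)**2)
        h=ctrl.move_linear(tcp(C(.078,yk-off,z+.008)),feed=.06,max_force=20)
        print(round(yk,3),h,np.round(inC(ctrl.read_ee_pos()),4),np.round(fc(2)-b,2))
        if h: break
stat("end")
E
```

```text
contact True t 29.1 ee [0.583  0.0992 0.3552] F [-0.51 -0.27 -0.12] w -0.0002
[ 0.07784493 -0.1171719   0.3551854 ]
offset 0.022171901072073452
-0.09 False [ 0.0781 -0.1128  0.3573] [ 0.49 -3.36 -1.72]
-0.082 False [ 0.0781 -0.1045  0.3604] [-0.35 -5.4   2.28]
-0.074 False [ 0.0783 -0.0963  0.362 ] [ 0.61 -5.12  3.4 ]
-0.066 False [ 0.0783 -0.0882  0.3626] [ 1.31 -3.85  2.04]
-0.058 False [ 0.0781 -0.0801  0.3626] [ 1.08 -3.56  1.22]
-0.05 False [ 0.0778 -0.0719  0.3622] [ 1.34 -2.74  0.38]
-0.042 False [ 0.0776 -0.0637  0.3613] [ 1.09 -2.43 -0.13]
-0.034 False [ 0.0776 -0.0555  0.3599] [ 0.76 -1.3  -0.52]
-0.026 False [ 0.0775 -0.0471  0.3578] [ 0.01 -0.26 -0.5 ]
-0.018 False [ 0.0776 -0.0392  0.3551] [ 0.85 -0.09 -0.42]
-0.01 False [ 0.0776 -0.0315  0.3514] [ 0.63 -0.19 -0.29]
-0.002 False [ 0.0777 -0.0237  0.347 ] [ 0.44 -0.18 -0.13]
0.006 False [ 0.0777 -0.0157  0.3418] [ 0.69  0.33 -0.34]
end t 33.26 ee [0.6087 0.1972 0.3419] F [ 0.15  0.59 -0.02] w 0.0001
```

```bash
python3 - <<'E'
from h import *
r=ctrl.read_eef_rot()
ctrl.move_linear(tcp(C(.078,-.05,.30)),feed=.2); ctrl.goto(tcp(C(-.06,-.32,.30)),r); stat("clear"); print(np.round(fc(6),2))
for n in("top","side"): snap(n,n+"5.png")
t,s=cv2.imread("pics/top5.png"),cv2.imread("pics/side5.png")
K=C(.078,.042,.135);print("knob pred",proj("top",K),proj("side",K))
cv2.imwrite("pics/c5.png",np.hstack([cv2.resize(t[140:280,170:310],(400,400),interpolation=2),cv2.resize(s[180:340,165:325],(400,400),interpolation=2)]))
for n,im in(("top",t),("side",s)):
    L=C(.120,0,.052);print(n,brass(n,im,proj(n,L)),proj(n,L))
    g=cv2.absdiff(cv2.imread(f"pics/{n}0.png"),im).max(2)
    for nm,p in dict(short=(.44,-.27,.05),).items(): pass
E
```

```text
clear t 35.16 ee [ 0.3987 -0.0615  0.4548] F [ 0.44 -0.2   0.77] w 0.0001
[ 0.14  0.23 -0.1 ]
knob pred [207.11872092 184.58352153] [205.92743018 243.52551128]
top (np.float64(0.6894422479595048), (np.float64(229.24324324324326), np.float64(177.9189189189189)), np.int32(37)) [229.25422139 178.60827376]
side (np.float64(15.25542961721995), (np.float64(198.70833333333334), np.float64(239.54166666666666)), np.int32(24)) [211.11949022 248.41247934]
```

View pics/c5.png

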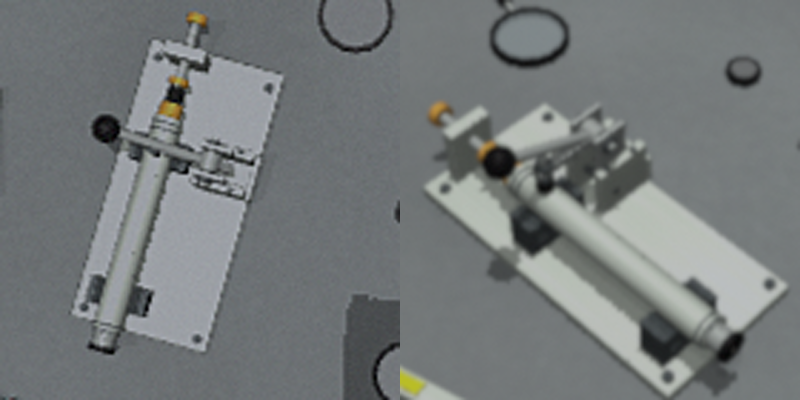

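View pics/side5.png

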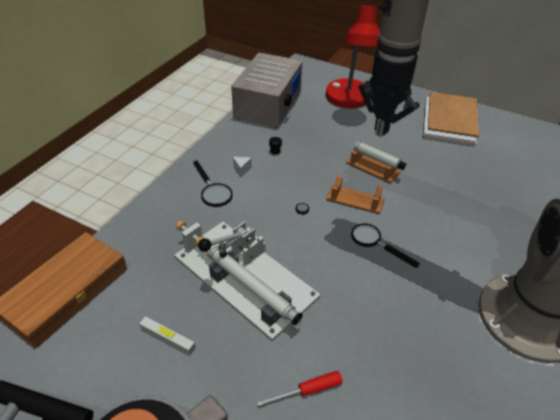

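The lever is clamped: the knob is at top px (206.7,184.8), against (207.1,184.6) predicted for clamped. The brass end still meets the buffer, and the other items are where they were. I hand in.

```bash
python3 - <<'E'
from h import *
t=cv2.imread("pics/top4.png");print(brass("top",t,proj("top",C(.12,0,.052))))
job.close_job(); print(ctrl.read_time())
E
```

```text
(np.float64(0.7272826151906531), (np.float64(229.36111111111111), np.float64(177.88888888888889)), np.int32(36))
the job is handed in; nothing more can be done
the job is handed in; nothing more can be done
```

The collimator is locked in the cradle with its brass lens end on the rubber buffer, and the job is handed in at about 35 s of the 72 s allowed.

- **Placing:** I gripped the tube near its middle and carried it over the lever. I lowered it into the vees with a force stop, after one 2 mm sideways correction.
- **Bedding:** I pushed the slit end with shut fingers in small steps. The force held at about 2.6 N while sliding, then rose to 5.6 N at the buffer. That means about 3 N on the buffer, or roughly 1.2 mm of squeeze.
- **Clamping:** I pushed the knob along its arc with at most about 6 N. The force faded to zero near the centre and the lever snapped over.

**Last checks**
- **Clamp:** the knob is within half a pixel of its predicted clamped position in the top view.
- **Buffer contact:** the brass end moved no more than about 0.1 px (0.3 mm) during clamping and still looks in contact with the buffer. I could not measure the remaining squeeze directly.
- **Side view of the brass end:** after clamping, the knob hid it in that view, so this check rests on the top view alone.
- **Other items:** they look unmoved in the side picture; I did not measure them. The robot was clear and reading no force.

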